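# Clamp the tenon sample in the lockout-lever jig

### The job

Load the wooden tenon sample into the hold-down jig: with its tail raised, hook its tongue under the ledge at the jig's far end, then swing the tail down until the piece lies flat on the bed. Then lift the lever's orange spring-loaded lockout collar out of its gate, push the lever over through the gate towards the ledge end, and find by feel the far notch, so that the collar drops fully home there and locks the lever with the keeper over the piece. Let go of everything and leave the other things on the bench alone.

Things in the scene. Friction and masses are not known exactly. Their poses are not given: they have to be found in the camera images.
- jig: Fixed plywood hold-down jig, 230 mm long in its x. Origin on the bench under the bed's middle, z up, x from the ledge end (-x, away from the robot) to the tail end (+x, nearer the robot). Bed top at z = 8 mm. The seated piece lies along x, tongue to -x, centred on x = 0, y = 0, with 3 to 4 mm of room along x. Two side guides 51 mm apart (x = -25 to 60 mm) rise 10 mm over the bed.
- jig_ledge (a point): Middle of the wooden ledge's lower inner edge, jig frame (-63, 0, 41) mm: the tongue goes under here. The ledge is 70 mm wide in y and reaches from x = -90 to -63 mm, underside 33 mm over the bed, top at z = 51 mm; its post closes the space below it at x = -79.5 mm.
- jig_bed (a point): Middle of the bed's top surface; the point below the middle of the seated piece.
- jig_stop (a point): Top of the tail stop's inner face, jig frame (79, 0, 16) mm: a low bar 8 mm high over the bed and 8 mm thick, so the piece cannot slide in level and must be swung down in front of it.
- keeper_axis (a point): On the axis of the level rock shaft (along jig y), jig frame (110, 0, 36) mm. Here it carries the hooked steel keeper, 34 mm high with a 48 mm toe: it stands back clear of the tail while the lever is open, and its toe swings over the seated piece's tail end (a few mm above it) as the lever is locked. Posts up to z = 49 mm hold the shaft at y = 48, 130 and 205 mm.
- tenon: Loose pine tenon sample, 151 mm long, 45 mm square, 0.1 to 0.2 kg, lying with its tongue flat and pointing away from the robot. A solid block 110 mm long ends in a tongue 41 mm long, 15 mm thick (15 to 30 mm above the underside) and 45 mm wide. Its own axes and origin are not squared to the wood: take its place and direction from its three points. Grasp it from above across its width.
- tenon_tip (a point): Middle of the tongue's end face, 22.5 mm above the underside, on the piece's middle plane.
- tenon_tail (a point): Middle of the lower edge of the tail end (151.5 mm from the tongue's end).
- tenon_mid (a point): On the piece's middle line, 86 mm from the tongue's end, 22.5 mm above the underside; a good place to grasp.
- lever (a joint): Lever's angle about the shaft, rad. 0 = open: it leans 0.175 rad from vertical towards jig +x. Grows as its top moves towards jig -x (the ledge end); limit 1.15. It stays where it is left (friction about 0.3 N m). In the open gate with the collar down it has about 0.06 rad of play.
- collar (a joint): Lift of the lockout collar along the lever, m: 0 = fully down, limit 0.020; a spring presses it down with 5 N (bottom) to 10 N (top). Lifted more than 14 mm its lug passes over the sector's rim; let go there, it rides on the rim at 14 mm. When it drops into the far notch it reads 0 again and stops the lever.
- open_gate (a point): On the sector's rim (65 mm from the shaft axis) above the shaft, near the open gate where the lug starts. The far notch, in a brass segment set anew each time, lies at a lever angle between 0.85 and 1.07 rad, play 0.08 rad: find it by feel, letting the collar ride on the rim and moving the lever slowly on until it drops. The rim goes on beyond the notch.
- lever_pivot (a point): On the shaft axis in the lever's plane, jig frame (110, 165, 36) mm. The lever swings in the jig's x-z plane about this point.
- collar_grip (a point): On the lever's axis amid the orange collar's grip part, 86 mm from the shaft axis when down; rises with it. The collar is a block 26 mm along the swing, 34 mm across (jig y) with flat y sides, from 69 to 104 mm from the shaft axis; grasp it across the 34 mm, fingers along the lever. Its top 6 mm are a lip 36 mm long along the swing.
- lever_top (a point): Top of the lever's black end cap (21 mm in diameter), on the lever's axis, 135 mm from the shaft axis; the rod is 11 mm thick. 31 mm of lever stand above the collar when the collar is down.
- nail_tin: Bystander: open grey tin, 68 mm in diameter, 62 mm high.
- tape_measure: Bystander: yellow tape measure.
- masking_tape: Bystander: roll of masking tape, 92 mm, lying flat.
- wedge_1: Bystander: small wooden wedge.
- wedge_3: Bystander: small wooden wedge.
- pencil_cup: Bystander: grey cup with pencils, 154 mm high.

How it is judged:
By the outcome, as a careful person would: the job done as asked, in the order asked, and still so for the second after the job is handed in, with the robot touching nothing.
It also fails if it takes over 64 s, if anything falls off the work surface, if the arm or the gripper's body presses on something with over 40 N, if the wrist force passes 120 N, or if a joint passes its speed limit or range.

### The arm

A 6-joint arm with a two-finger parallel gripper is mounted at the origin on a cart in front of the work surface, level with it; the furniture and walls round the work are solid. World frame = base frame: x ahead of the robot, y to its left, z up, the work surface at z = 0. Lengths are in mm, angles in rad, forces in N, time in s.
With the tool pointing down it reaches from about 375 to 925 mm from the base axis. Payload 5.7 kg.
Tool frame: the origin (TCP) lies where the fingers leave the gripper's body, on its centre line; the fingertips stand 73 mm ahead of it and the grasp point (between the pads) lies 54 mm ahead of it; z points along the fingers, y is the line along which they close (so a half turn about z gives the same grasp; the last joint's range is limited). The gripper opens to 85 mm and grips with 20 to 120 N. Pads are 22 mm wide; open, the fingers measure 114 mm over their backs; the gripper's body (76 mm by 85 mm) begins 54 mm behind the grasp point. The pads swing forward as they close: fully open they stand 13 mm farther back than shut.
Start: joints at [1.003, 0.359, 1.51, -0, 1.272, -0.115], TCP at [262.484, 539.514, 303.867] pointing down, gripper open.
Joint ranges: [-2.97, 2.97], [-1.01, 2.36], [0.21, 2.38], [-0.96, 4.11], [0.2, 2.71], [-2.98, 2.98]. Speed limits (rad/s): [2.39, 2.39, 3.14, 3.14, 3.14, 3.14].

### API

Orientations are given as a unit quaternion [w, x, y, z].
In Python, from plant import status, eyes, order, spotter gives the robot as it stands.
- The arm moves only by the tool move_arm, never from a script. Its arguments are lists of equal length, an entry for each row: "translation": the shift along the tool's x, y, z normalised to -1 to 1, where 1 is 0.04 m, a list of three; "rotation": the turn, a rotation vector about the tool's x, y, z normalised to -1 to 1, where 1 is 0.08 rad, a list of three; "hand": the closure, from -1 (fully open) to 1 (shut). A call has 1 to 5 rows; each row shifts and turns the commanded pose from where the row before left it, along the tool's axes as they then stand; what a row does not reach is not made up. A row lasts 1/12 s, in which the tool goes at most 41.7 mm and 7.16 degrees, less where a joint would pass 70% of its speed; a pose out of reach is approached as far as the arm can. A call with a number of a shift or a turn outside -1 to 1 is refused whole. A call with a gripper value outside its range is refused whole. The fingers move at their own pace and stop on an object; the grip force is fixed at half the most. Time passes only in rows, so rows that do not move let the fingers close. It gives the time, the measured TCP pose, the force, the opening and the grip force at its end, in the units of the state.
- status.get_state(): the state, without advancing time (a new reading comes with each control period).
- eyes.read_camera(name): name is "scene" or "side" or "wrist"; returns a dict with "img" (400x640x3 uint8, blue, green, red), "fx", "fy", "cx", "cy" (pixels), "k1" (the pictures are not rectified: a ray, as slopes to the right and down, at radius r is drawn at 1 + k1 r^2 times it, then the intrinsics apply), "cam_to_world" (4x4, takes a point from camera to world coordinates). Camera axes: x right, y up, looking along -z (the intrinsics and any distortion apply to the point x, -y, -z); pixel columns grow to the right and rows downward; lengths in mm; the calibration is good to about 2 mm. A picture is of the moment at which its call begins. There is no depth.
- order.hand_in(): hands the job in; it is judged then, once.
Trained networks look in a picture, given as the dict that the camera call returned (one of the last four; its "shot" number tells which), for a name from the list of things; names that differ only in an ending like _2 or _b are one class to them, and where a whole thing is asked for, a point or a joint stands for the part that bears it (a point fixed in the world has none). Each returns a list of dicts, best first, with "score" (0 to 1); they miss things now and then, are a little off and sometimes report something else, mostly with a low value. They report only what shows in the picture. A call takes as long as a camera call.
- spotter.find_in(picture, query): "at" ([column, row] in pixels, amid what is visible of it).
- spotter.cut_out(picture, query): "mask" (400x640 bool, what is visible of it) and "at" ([column, row] in pixels, amid what is visible of it).
The state is a dict: "t": time; "joint_pos": joint angles; "joint_velocities": joint speeds; "joint_torque": joint torques, N m; "tool_pos": TCP position; "eef_rot": TCP orientation; "wrist_force": force on the tool from outside, world axes, zero at the start; "moment": the same for the moment, N m; "finger_gap": finger opening in mm; "finger_force": force on a finger pad.
Only numpy, scipy, OpenCV 4.12 (cv2) and the standard library are available. Lean on these libraries where they do the work, as an engineer would, in place of code of your own. Each camera call takes 0.05 s, during which the arm holds its last target. There are 200 camera calls.

## Working session

There is one attempt and no reset: what is moved stays moved. The work goes in short steps, Python scripts to look and compute and a tool call to move; the robot and the scene stay as the last step left them, time stands still between calls to the robot, and variables do not carry over. Pictures are saved under pics/ and viewed, at most 10 in all, crops included, and the job is handed in when it is done.

Besides the shell and the picture viewer there is one more tool, called after "Call:" by a JSON object that holds its "method" and its "body", one argument or row to a line. move_arm: Moves the arm, as the interface text tells. Its arguments: {"type":"object","properties":{"translation":{"type":"array"},"rotation":{"type":"array"},"hand":{"type":"array"}},"required":["translation","rotation","hand"]}

```bash
ls; mkdir -p pics; cat > h.py <<'E'
import numpy as np, cv2
from plant import status, eyes, order, spotter
from scipy.spatial.transform import Rotation as R
from scipy.optimize import least_squares
def ray(p,uv):
    x,y=(uv[0]-p["cx"])/p["fx"],(uv[1]-p["cy"])/p["fy"]
    a,b=x,y
    for _ in range(20):
        s=1+p["k1"]*(a*a+b*b); a,b=x/s,y/s
    M=np.array(p["cam_to_world"]); d=M[:3,:3]@np.array([a,-b,-1]); return M[:3,3],d/np.linalg.norm(d)
def proj(p,X):
    M=np.array(p["cam_to_world"]); c=M[:3,:3].T@(np.array(X)-M[:3,3]); a,b=c[0]/-c[2],-c[1]/-c[2]
    s=1+p["k1"]*(a*a+b*b); return np.array([p["cx"]+p["fx"]*a*s,p["cy"]+p["fy"]*b*s])
def tri(rs):
    A=np.zeros((3,3));b=np.zeros(3)
    for o,d in rs:
        P=np.eye(3)-np.outer(d,d);A+=P;b+=P@o
    X=np.linalg.solve(A,b); return X,[float(np.linalg.norm((np.eye(3)-np.outer(d,d))@(X-o))) for o,d in rs]
def onz(p,uv,z):
    o,d=ray(p,uv); return o+d*(z-o[2])/d[2]
E
cat > a.py <<'E'
from h import *
np.set_printoptions(precision=1,suppress=True)
P={n:eyes.read_camera(n) for n in("scene","side","wrist")}
for n in P: cv2.imwrite(f"pics/{n}0.png",P[n]["img"]); print(n,np.array(P[n]["cam_to_world"])[:3,3],P[n]["fx"],P[n]["k1"])
for q in "jig_ledge jig_bed jig_stop keeper_axis tenon_tip tenon_tail tenon_mid open_gate lever_pivot collar_grip lever_top tenon nail_tin pencil_cup masking_tape tape_measure".split():
    rs=[];s=[]
    for n in P:
        f=spotter.find_in(P[n],q)
        if f: s.append((n,[round(float(v)) for v in f[0]["at"]],round(f[0]["score"],2)))
        if f and f[0]["score"]>.4: rs.append(ray(P[n],f[0]["at"]))
    print(q,s,*(tri(rs) if len(rs)>1 else ()))
print(status.get_state())
E
python3 a.py; python3 -c "
import cv2,numpy as np
a=[cv2.imread(f'pics/{n}0.png') for n in('scene','side')]
cv2.imwrite('pics/c0.png',cv2.resize(np.vstack(a),(480,600)))"
```

```text
pics
scene [-48.4 719.5 778.5] 435.77538589419316 0.02313027727151646
side [   9.7 1085.9  903.1] 472.5659442354513 -0.027125597774513403
wrist [200.7 569.5 373.9] 280.1138649005632 -0.015617501345408501
jig_ledge [('scene', [335, 227], 0.92), ('side', [305, 237], 0.6), ('wrist', [153, 392], 0.73)] [ 673.3  -85.4 -167.7] [2.4721654757819023, 63.301088546977034, 65.42407032125449]
jig_bed [('scene', [337, 229], 0.85), ('side', [307, 240], 0.69), ('wrist', [154, 391], 0.88)] [ 681.6 -104.9 -192.4] [3.1863790293607184, 57.46102180111733, 60.529859248784966]
jig_stop [('scene', [335, 227], 0.93), ('side', [306, 235], 0.9), ('wrist', [152, 390], 0.7)] [ 662.5  -73.5 -154.1] [3.2860026894908265, 64.12846529087592, 67.05040785856274]
keeper_axis [('scene', [336, 228], 0.86), ('side', [304, 240], 0.73), ('wrist', [154, 390], 0.96)] [ 678.6  -92.6 -182.6] [5.392937369411094, 64.13790334695214, 66.08669973897476]
tenon_tip [('scene', [289, 315], 0.47), ('side', [297, 304], 0.94), ('wrist', [258, 315], 0.66)] [ 535.9  257.  -155.1] [12.47457250289888, 33.48358028833469, 21.07327159198046]
tenon
[... 1176 characters left out ...]

masking_tape [('scene', [309, 176], 0.71), ('side', [294, 193], 0.83), ('wrist', [264, 314], 0.21)] [796.4 -93.  -15.3] [4.69243785549744, 4.692437855497524]
tape_measure [('scene', [268, 191], 0.7), ('side', [266, 212], 0.7)] [780.8  92.   26.9] [0.6176097648616071, 0.6176097648616482]
{'t': 2.55, 'joint_pos': array([ 1. ,  0.4,  1.5,  0. ,  1.3, -0.1]), 'joint_velocities': array([-0., -0., -0.,  0., -0., -0.]), 'joint_torque': array([  0. , -52.8, -27.9,  -0. ,   0. ,  -0. ]), 'tool_pos': array([262.5, 539.5, 303.9]), 'eef_rot': array([-0. ,  0.2,  1. , -0. ]), 'wrist_force': array([ 0.4, -0. ,  0.2]), 'moment': array([-0., -0.,  0.]), 'finger_force': 0.0, 'finger_gap': 85.45972963802772}
```

View pics/scene0.png

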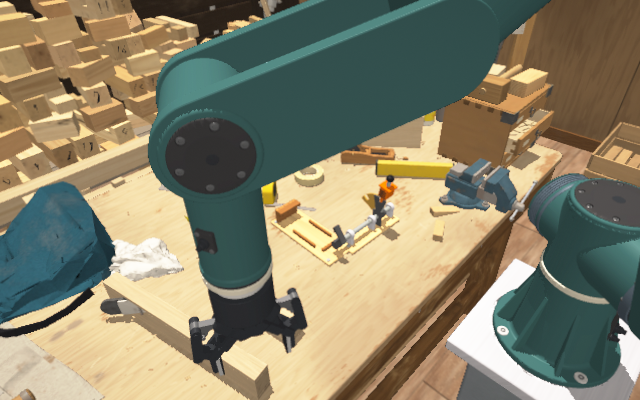

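View pics/side0.png

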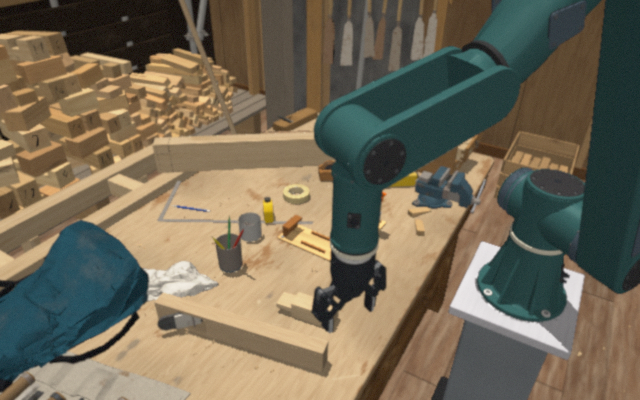

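The scene picture shows the jig at about (335,230), with the orange collar at (388,187). The arm hides the tenon, which the side picture shows at (299,305). I'll look through the wrist camera and compute rough places.

```bash
python3 - <<'E'
from h import *
np.set_printoptions(precision=3,suppress=True)
P={n:eyes.read_camera(n) for n in("scene","side","wrist")}
import pickle; pickle.dump(P,open("P0.pkl","wb"))
for n in P: print(n,P[n]["fx"],P[n]["fy"],P[n]["cx"],P[n]["cy"]); print(np.array(P[n]["cam_to_world"]))
print("tenon",onz(P["side"],(299,305),25),onz(P["wrist"],(259,315),25))
for uv,z in [((295,209),51),((335,228),8),((388,187),130),((330,262),0),((400,225),0),((272,222),0)]: print(uv,onz(P["scene"],uv,z))
s=status.get_state(); print(s["eef_rot"],s["t"])
E
```

```text
scene 435.77538589419316 435.77538589419316 318.9331326896623 197.9284995571033
[[ -0.722   0.407  -0.56  -48.436]
 [ -0.692  -0.448   0.566 719.525]
 [ -0.02    0.796   0.605 778.454]
 [  0.      0.      0.      1.   ]]
side 472.5659442354513 472.5659442354513 326.23634353500364 199.7570262430047
[[  -0.867    0.292   -0.404    9.691]
 [  -0.498   -0.469    0.729 1085.858]
 [   0.023    0.833    0.552  903.062]
 [   0.       0.       0.       1.   ]]
wrist 280.1138649005632 280.1138649005632 318.84072525438086 201.3151311920625
[[  0.437  -0.866  -0.243 200.923]
 [  0.9     0.42    0.119 569.783]
 [ -0.001  -0.27    0.963 374.647]
 [  0.      0.      0.      1.   ]]
tenon [471.725 378.95   25.   ] [406.835 371.702  25.   ]
(295, 209) [637.885 117.295  51.   ]
(335, 228) [540.345  65.655   8.   ]
(388, 187) [453.714 -37.688 130.   ]
(330, 262) [470.271 161.549  -0.   ]
(400, 225) [424.946 -69.306   0.   ]
(272, 222) [691.436 157.654   0.   ]
[-0.     0.224  0.974 -0.   ] 2.7
```

View pics/wrist0.png

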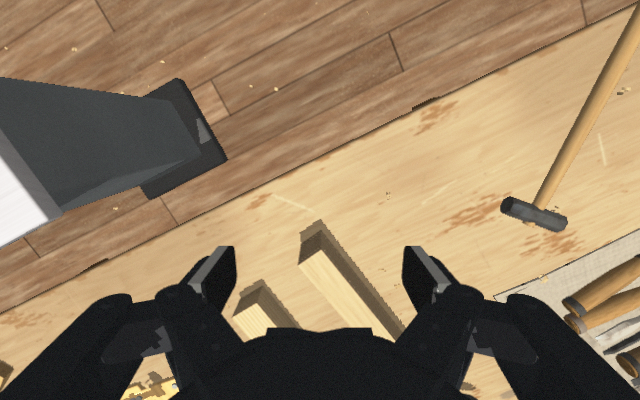

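The wrist picture shows the beam's end at (325,250) and the tenon at about (262,300), half hidden. I'll carry the wrist camera to a spot above both the jig and the tenon.

Call:
{"method": "move_arm", "body": {
  "translation": [
    [-0.83,-0.46,-0.25],
    [-0.83,-0.46,-0.25],
    [-0.83,-0.46,-0.25],
    [-0.83,-0.46,-0.25],
    [-0.83,-0.46,-0.25]
  ],
  "rotation": [
    [0,0,0],
    [0,0,0],
    [0,0,0],
    [0,0,0],
    [0,0,0]
  ],
  "hand": [-1,-1,-1,-1,-1]
}}

```text
t: 3.12
tool_pos: [372.1, 382.7, 354.4]
eef_rot: [0.0, 0.224, 0.975, 0.0]
wrist_force: [0.1, 1.2, 0.3]
finger_gap: 85.6
finger_force: 0.0
```

Call:
{"method": "move_arm", "body": {
  "translation": [
    [-0.83,-0.46,-0.25],
    [-0.83,-0.46,-0.25],
    [-0.83,-0.46,-0.25],
    [-0.83,-0.46,-0.25],
    [-0.83,-0.46,-0.25]
  ],
  "rotation": [
    [0,0,0],
    [0,0,0],
    [0,0,0],
    [0,0,0],
    [0,0,0]
  ],
  "hand": [-1,-1,-1,-1,-1]
}}

```text
t: 3.53
tool_pos: [481.2, 227.1, 404.6]
eef_rot: [0.0, 0.224, 0.974, 0.0]
wrist_force: [0.4, 0.4, 0.0]
finger_gap: 85.1
finger_force: 0.0
```

Call:
{"method": "move_arm", "body": {
  "translation": [
    [-0.83,-0.46,-0.25],
    [0,0,0],
    [0,0,0],
    [0,0,0],
    [0,0,0]
  ],
  "rotation": [
    [0,0,-1],
    [0,0,-1],
    [0,0,-1],
    [0,0,-1],
    [0,0,-1]
  ],
  "hand": [-1,-1,-1,-1,-1]
}}

```text
t: 3.95
tool_pos: [502.6, 197.2, 413.9]
eef_rot: [-0.0, 0.025, 1.0, -0.0]
wrist_force: [-0.3, -0.2, -0.0]
finger_gap: 85.1
finger_force: 0.0
```

```bash
cat > b.py <<'E'
from h import *
import pickle,sys
np.set_printoptions(precision=3,suppress=True)
k=sys.argv[1]
P={n:eyes.read_camera(n) for n in("scene","side","wrist")}
pickle.dump(P,open(f"P{k}.pkl","wb"))
for n in P: cv2.imwrite(f"pics/{n}{k}.png",P[n]["img"])
s=status.get_state(); print(s["t"],s["tool_pos"],s["eef_rot"])
E
python3 b.py 1
```

```text
4.1 [502.332 197.672 413.887] [-0.     0.027  1.    -0.   ]
```

View pics/wrist1.png

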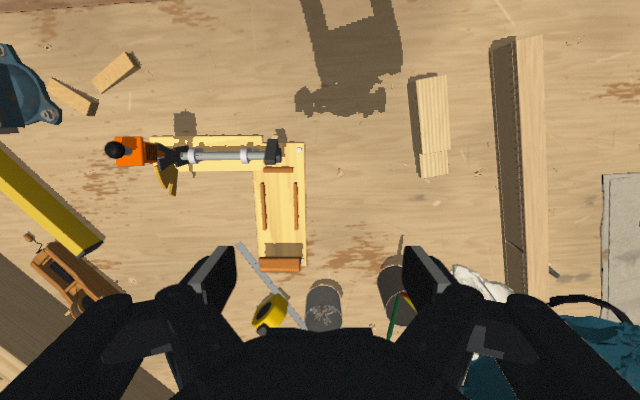

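The wrist picture shows the L-shaped jig: ledge at (280,264), stop at (278,170), shaft along row 156 and collar at (130,150). The tenon is at (432,125), tongue end at (434,176). I'll zoom in for accurate pixels.

```bash
python3 - <<'E'
import pickle,cv2,numpy as np
P=pickle.load(open("P1.pkl","rb"));w=P["wrist"]["img"]
def crop(im,x0,x1,y0,y1,s):
    c=cv2.resize(im[y0:y1,x0:x1],None,fx=s,fy=s,interpolation=cv2.INTER_CUBIC)
    for v in range((x0//10+1)*10,x1,10):
        cv2.line(c,(int((v-x0+.5)*s),0),(int((v-x0+.5)*s),6 if v%50 else 14),(255,0,255),1)
    for v in range((y0//10+1)*10,y1,10):
        cv2.line(c,(0,int((v-y0+.5)*s)),(6 if v%50 else 14,int((v-y0+.5)*s)),(255,0,255),1)
    return c
def put(C,c,x,y): C[y:y+c.shape[0],x:x+c.shape[1]]=c[:C.shape[0]-y,:C.shape[1]-x]
C=np.zeros((600,800,3),np.uint8)
put(C,crop(w,238,318,128,278,4),0,0); put(C,crop(w,400,460,65,185,4),330,0); put(C,crop(w,100,170,130,185,3),580,0); 
cv2.imwrite("pics/m1.png",C)
C=np.zeros((600,800,3),np.uint8)
s=P["scene"]["img"];d=P["side"]["img"]
put(C,crop(s,260,410,160,270,3),0,0); put(C,crop(s,220,340,270,350,2.8),455,0);put(C,crop(d,270,400,170,260,3),0,335);put(C,crop(d,265,345,275,335,4),400,335)
cv2.imwrite("pics/m2.png",C)
E
```

```text
(no output)
```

View pics/m1.png

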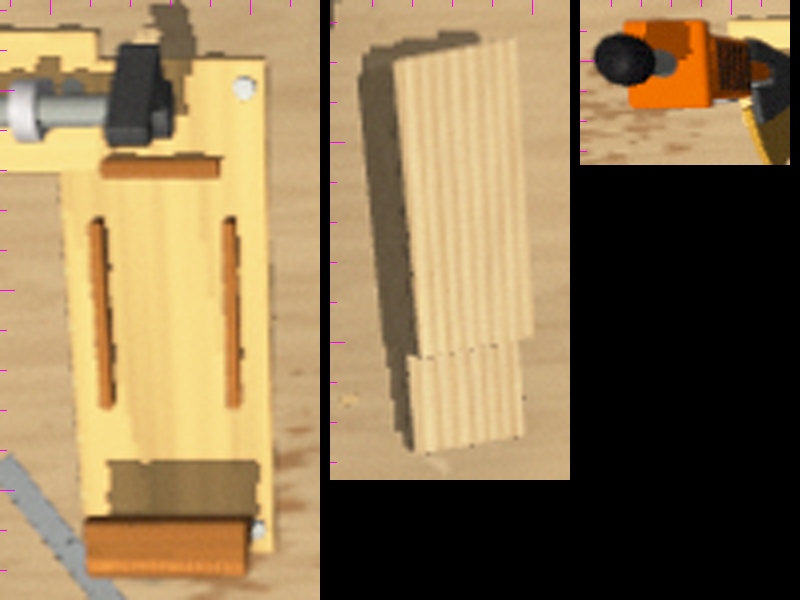

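View pics/m2.png

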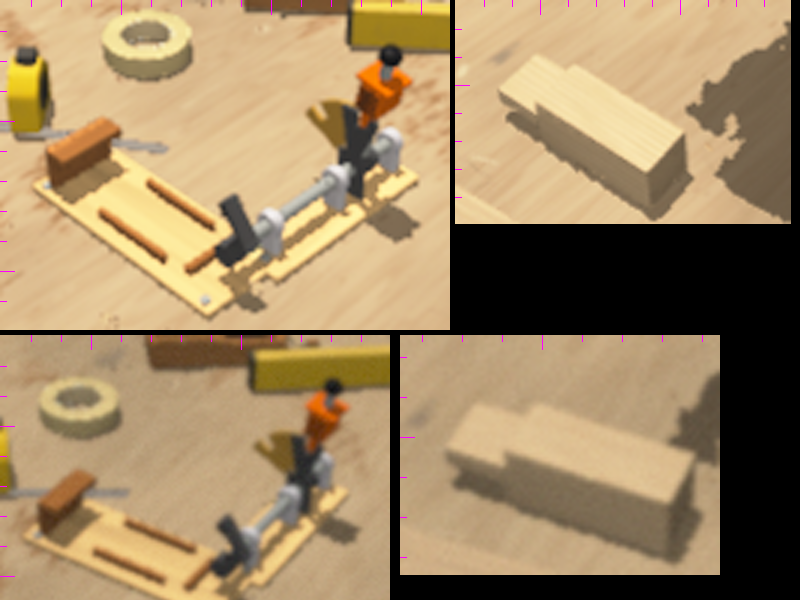

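Both mosaics show the jig and tenon edges clearly. I'll fit both poses to the corner pixels.

```bash
cat > fit.py <<'E'
from h import *
import pickle
np.set_printoptions(precision=2,suppress=True)
P=pickle.load(open("P1.pkl","rb"))
W=lambda x,y:("wrist",(238+x/4-.5,128+y/4-.5)); T=lambda x,y:("wrist",(400+(x-330)/4-.5,65+y/4-.5)); L=lambda x,y:("wrist",(100+(x-580)/3-.5,130+y/3-.5))
S=lambda x,y:("scene",(260+x/3-.5,160+y/3-.5)); U=lambda x,y:("scene",(220+(x-455)/2.8-.5,270+y/2.8-.5))
def fit(pts,x0):
    def X(p,m): 
        c,s=np.cos(p[2]),np.sin(p[2]); m=[p[3] if v=="w" else -p[3] if v=="-w" else v for v in m]
        return [p[0]+c*m[0]-s*m[1],p[1]+s*m[0]+c*m[1],m[2]]
    f=lambda p:np.concatenate([proj(P[o[0]],X(p,m))-o[1] for m,o in pts])
    r=least_squares(f,x0,loss="soft_l1"); print(r.x)
    for (m,o),e in zip(pts,f(r.x).reshape(-1,2)): print(m,o[0],e)
    return r.x
sl=np.sin(.175);cl=np.cos(.175)
J=[((60,25.5,8),W(105,218)),((-25,25.5,8),W(114,406)),((60,-25.5,18),W(222,218)),((-25,-25.5,18),W(227,408)),((79,0,16),W(161,178)),
((-115,"-w",8),W(273,552)),((115,"-w",8),W(266,57)),((-90,35,51),W(87,575)),((-90,-35,51),W(246,575)),((-63,35,41),W(87,517)),((-63,-35,41),W(248,517)),
((115,"-w",8),S(209,313)),((-115,"-w",8),S(35,185)),((110+128*sl,165,36+128*cl),L(624,60)),((110+128*sl,165,36+128*cl),S(391,57))]
fit(J,[560,80,3.14,40])
K=[((0,-22.5,45),T(395,60)),((0,22.5,45),T(516,38)),((110,22.5,45),T(532,336)),((110,-22.5,45),T(417,357)),((151,-22.5,30),T(413,451)),((151,22.5,30),T(522,437)),
((110,22.5,45),U(537,103)),((110,-22.5,45),U(573,66)),((0,22.5,45),U(647,172)),((0,-22.5,45),U(685,133)),((151,22.5,30),U(500,88)),((151,-22.5,30),U(535,55))]
fit(K,[350,380,0])
E
python3 fit.py
```

```text
[588.32 123.79   3.1   43.88]
(60, 25.5, 8) wrist [ 0.19 -0.31]
(-25, 25.5, 8) wrist [ 0.87 -1.38]
(60, -25.5, 18) wrist [-0.21  0.59]
(-25, -25.5, 18) wrist [ 0.21 -0.1 ]
(79, 0, 16) wrist [-0.33 -0.54]
(-115, '-w', 8) wrist [0.39 6.12]
(115, '-w', 8) wrist [-0.87  7.43]
(-90, 35, 51) wrist [-0.02  0.48]
(-90, -35, 51) wrist [0.59 0.2 ]
(-63, 35, 41) wrist [ 0.1  -1.81]
(-63, -35, 41) wrist [ 0.03 -2.11]
(115, '-w', 8) scene [-3.68 -2.78]
(-115, '-w', 8) scene [-4.09 -2.64]
(np.float64(132.2858416119803), 165, np.float64(162.04499697983147)) wrist [-0.77 -1.19]
(np.float64(132.2858416119803), 165, np.float64(162.04499697983147)) scene [ 0.09 -0.92]
[376.55 367.32   0.13]
(0, -22.5, 45) wrist [-0.24 -0.47]
(0, 22.5, 45) wrist [ 0.35 -0.67]
(110, 22.5, 45) wrist [0.54 0.24]
(110, -22.5, 45) wrist [0.42 0.07]
(151, -22.5, 30) wrist [0.2  0.26]
(151, 22.5, 30) wrist [ 0.24 -0.96]
(110, 22.5, 45) scene [-1.05 -1.26]
(110, -22.5, 45) scene [ 0.61 -1.57]
(0, 22.5, 45) scene [-0.24  0.  ]
(0, -22.5, 45) scene [ 0.27 -1.23]
(151, 22.5, 30) scene [-0.68 -0.23]
(151, -22.5, 30) scene [ 1.29 -1.44]
```

```bash
sed -i 's/^((-115,"-w",8),W(273,552)),((115,"-w",8),W(266,57)),/ /; s/^((115,"-w",8),S(209,313)),((-115,"-w",8),S(35,185)),//; s/^np.set_printoptions.*/np.set_printoptions(precision=3,suppress=True)/; s/fit(J,\[560,80,3.14,40\])/fit(J,[560,80,3.14])/' fit.py; python3 fit.py | grep '^\['
cat > plan.py <<'E'
from h import *
import json,os
np.set_printoptions(precision=2,suppress=True)
def cur():
    s=status.get_state(); q=s["eef_rot"]; return np.array(s["tool_pos"],float),R.from_quat([q[1],q[2],q[3],q[0]]),s
def load():  # commanded pose
    d=json.load(open("cmd.json")); return np.array(d["p"]),R.from_quat(d["q"])
def save(p,r): json.dump({"p":list(p),"q":list(r.as_quat())},open("cmd.json","w"))
def pose(yaw,th=0):
    # tool x towards yaw, tool z down; then tilted by th so that the tool's z leans towards tool x (tail up)
    x=np.array([np.cos(yaw),np.sin(yaw),0]);z=np.array([0,0,-1.]);z2=np.cos(th)*z+np.sin(th)*x
    x2=np.cos(th)*x-np.sin(th)*z; return R.from_matrix(np.c_[x2,np.cross(z2,x2),z2])
def plan(p,r,tp,tr,n,lab=""):
    rv=(r.inv()*tr).as_rotvec(); rn=np.round(rv/n/.08,2)
    Rs=[]; q=r
    for k in range(n): Rs.append(q.as_matrix()); q=q*R.from_rotvec(rn*.08)
    t=np.round(np.linalg.solve(sum(Rs),tp-p)/40,2)
    e=p+sum(Rs)@t*40
    print(lab,n,"rows t",t,"r",rn,"end",e,"err",e-tp, "OVER" if max(abs(t).max(),abs(rn).max())>1 else ""); return e,q
E
python3 - <<'E'
from plan import *
p,r,s=cur(); print(p,s["joint_pos"],s["t"])
o=pose(np.pi+.131)
p,r=plan(p,r,np.array([441.5,375.8,180]),o,8,"above")
p,r=plan(p,r,np.array([441.5,375.8,89]),o,4,"down"); save(p,r)
E
```

```text
[589.367 123.657   3.097]
[376.551 367.321   0.126]
[502.33 197.67 413.89] [ 0.25  0.19  1.48 -0.    1.48 -1.27] 4.1
above 8 rows t [0.18 0.56 0.73] r [-0.   -0.   -0.29] end [440.13 375.03 180.27] err [-1.37 -0.77  0.27] 
down 4 rows t [-0.01  0.    0.57] r [-0. -0. -0.] end [441.71 375.23  89.07] err [ 0.21 -0.57  0.07]
```

Call:
{"method": "move_arm", "body": {
  "translation": [
    [0.18,0.56,0.73],
    [0.18,0.56,0.73],
    [0.18,0.56,0.73],
    [0.18,0.56,0.73],
    [0.18,0.56,0.73]
  ],
  "rotation": [
    [0,0,-0.29],
    [0,0,-0.29],
    [0,0,-0.29],
    [0,0,-0.29],
    [0,0,-0.29]
  ],
  "hand": [-1,-1,-1,-1,-1]
}}

```text
t: 4.52
tool_pos: [466.7, 311.0, 266.8]
eef_rot: [0.0, -0.031, 1.0, 0.0]
wrist_force: [-0.1, 0.1, -1.2]
finger_gap: 85.4
finger_force: 0.0
```

Call:
{"method": "move_arm", "body": {
  "translation": [
    [0.18,0.56,0.73],
    [0.18,0.56,0.73],
    [0.18,0.56,0.73],
    [0,0,0]
  ],
  "rotation": [
    [0,0,-0.29],
    [0,0,-0.29],
    [0,0,-0.29],
    [0,0,0]
  ],
  "hand": [-1,-1,-1,-1]
}}

```text
t: 4.85
tool_pos: [435.4, 376.4, 174.9]
eef_rot: [-0.004, -0.067, 0.998, -0.002]
wrist_force: [-1.1, -0.7, -0.8]
finger_gap: 85.7
finger_force: 0.0
```

Call:
{"method": "move_arm", "body": {
  "translation": [
    [-0.01,0,0.57],
    [-0.01,0,0.57],
    [-0.01,0,0.57],
    [-0.01,0,0.57],
    [0,0,0]
  ],
  "rotation": [
    [0,0,0],
    [0,0,0],
    [0,0,0],
    [0,0,0],
    [0,0,0]
  ],
  "hand": [-1,-1,-1,-1,-1]
}}

```text
t: 5.27
tool_pos: [439.8, 373.7, 86.0]
eef_rot: [-0.003, -0.065, 0.998, -0.002]
wrist_force: [-0.6, 0.6, 0.1]
finger_gap: 85.5
finger_force: 0.0
```

Call:
{"method": "move_arm", "body": {
  "translation": [
    [0,0,0],
    [0,0,0],
    [0,0,0],
    [0,0,0],
    [0,0,0]
  ],
  "rotation": [
    [0,0,0],
    [0,0,0],
    [0,0,0],
    [0,0,0],
    [0,0,0]
  ],
  "hand": [1,1,1,1,1]
}}

```text
t: 5.68
tool_pos: [442.5, 375.8, 91.1]
eef_rot: [0.002, -0.066, 0.998, 0.001]
wrist_force: [0.2, -1.6, 5.5]
finger_gap: 44.2
finger_force: 62.7
```

Call:
{"method": "move_arm", "body": {
  "translation": [
    [0,0,0],
    [0,0,0],
    [0,0,0]
  ],
  "rotation": [
    [0,0,0],
    [0,0,0],
    [0,0,0]
  ],
  "hand": [1,1,1]
}}

```text
t: 5.93
tool_pos: [442.5, 375.8, 91.1]
eef_rot: [0.002, -0.066, 0.998, 0.001]
wrist_force: [-0.0, -0.5, 6.4]
finger_gap: 43.9
finger_force: 62.7
```

```bash
cat >> plan.py <<'E'
JO=np.array([589.4,123.7,0]);JY=3.097;RJ=R.from_euler("z",JY).as_matrix()
def held(xs,zs,th,y=0,u=43.5,d=91.1):
    tr=pose(JY,th); return JO+RJ@np.array([xs,y,zs])+tr.as_matrix()@np.array([u,0,-d]),tr
E
python3 - <<'E'
from plan import *
p,r=load(); m,rm,s=cur(); print(p-m)
p,r=plan(p,r,p+[0,0,110],r,4,"up")
t=held(-10,80,.44); p,r=plan(p,r,*t,12,"A")
p,r=plan(p,r,*held(-10,17,.44),5,"B"); save(p,r)
E
```

```text
[-0.75 -0.54 -2.03]
up 4 rows t [ 0.   -0.   -0.69] r [0. 0. 0.] end [441.71 375.24 199.47] err [0.01 0.01 0.4 ] 
A 12 rows t [-0.3  -0.54 -0.03] r [-0.04  0.46  0.18] end [597.1  124.05 183.08] err [-1.73  0.77  2.13] 
B 5 rows t [-0.15 -0.    0.29] r [-0.   -0.01 -0.  ] end [599.46 123.91 117.82] err [ 0.63  0.63 -0.13]
```

Call:
{"method": "move_arm", "body": {
  "translation": [
    [0,0,-0.69],
    [0,0,-0.69],
    [0,0,-0.69],
    [0,0,-0.69]
  ],
  "rotation": [
    [0,0,0],
    [0,0,0],
    [0,0,0],
    [0,0,0]
  ],
  "hand": [1,1,1,1]
}}

```text
t: 6.27
tool_pos: [441.2, 375.1, 201.5]
eef_rot: [0.0, -0.066, 0.998, 0.0]
wrist_force: [0.4, 0.0, -1.7]
finger_gap: 43.7
finger_force: 61.9
```

Call:
{"method": "move_arm", "body": {
  "translation": [
    [-0.3,-0.54,-0.03],
    [-0.3,-0.54,-0.03],
    [-0.3,-0.54,-0.03],
    [-0.3,-0.54,-0.03]
  ],
  "rotation": [
    [-0.04,0.46,0.18],
    [-0.04,0.46,0.18],
    [-0.04,0.46,0.18],
    [-0.04,0.46,0.18]
  ],
  "hand": [1,1,1,1]
}}

```text
t: 6.6
tool_pos: [499.5, 294.1, 203.0]
eef_rot: [-0.073, -0.037, 0.997, 0.002]
wrist_force: [0.4, 0.5, -1.4]
finger_gap: 44.2
finger_force: 62.0
```

Call:
{"method": "move_arm", "body": {
  "translation": [
    [-0.3,-0.54,-0.03],
    [-0.3,-0.54,-0.03],
    [-0.3,-0.54,-0.03],
    [-0.3,-0.54,-0.03]
  ],
  "rotation": [
    [-0.04,0.46,0.18],
    [-0.04,0.46,0.18],
    [-0.04,0.46,0.18],
    [-0.04,0.46,0.18]
  ],
  "hand": [1,1,1,1]
}}

```text
t: 6.93
tool_pos: [552.1, 209.9, 196.7]
eef_rot: [-0.147, -0.008, 0.989, 0.003]
wrist_force: [0.3, -1.2, -1.4]
finger_gap: 43.9
finger_force: 62.0
```

Call:
{"method": "move_arm", "body": {
  "translation": [
    [-0.3,-0.54,-0.03],
    [-0.3,-0.54,-0.03],
    [-0.3,-0.54,-0.03],
    [-0.3,-0.54,-0.03]
  ],
  "rotation": [
    [-0.04,0.46,0.18],
    [-0.04,0.46,0.18],
    [-0.04,0.46,0.18],
    [-0.04,0.46,0.18]
  ],
  "hand": [1,1,1,1]
}}

```text
t: 7.27
tool_pos: [598.2, 123.2, 184.0]
eef_rot: [-0.219, 0.021, 0.975, 0.005]
wrist_force: [0.2, 0.3, -2.7]
finger_gap: 44.0
finger_force: 62.0
```

```bash
python3 b.py 2; python3 - <<'E'
from plan import *
import pickle
p,r,s=cur(); print("wf",s["wrist_force"],s["joint_pos"],s["finger_gap"])
# predicted piece corners for the pose
P=pickle.load(open("P2.pkl","rb"))
C=[]
for n in("scene","side"):
    im=P[n]["img"].copy()
    for L in ([(66.5,91.1),(-43.5,91.1),(-43.5,76.1),(-85,76.1),(-85,61.1),(-43.5,61.1),(-43.5,46.1),(66.5,46.1),(66.5,91.1)],):
        for y in(-22.5,22.5):
            q=[tuple(np.round(proj(P[n],p+r.as_matrix()@np.array([a,y,b]))*8).astype(int).tolist()) for a,b in L]
            for a,b in zip(q,q[1:]): cv2.line(im,a,b,(255,0,255),1,cv2.LINE_AA,3)
    for z in (51,41):
      for a,b in [((-63,-35),(-63,35)),((-90,-35),(-90,35)),((-90,-35),(-63,-35))]:
        q=[tuple(np.round(proj(P[n],JO+RJ@np.array([*v,z]))*8).astype(int).tolist()) for v in(a,b)]; cv2.line(im,*q,(255,255,0),1,cv2.LINE_AA,3)
    for y in(-25.5,25.5):
        q=[tuple(np.round(proj(P[n],JO+RJ@np.array([x,y,18]))*8).astype(int).tolist()) for x in(-25,60)]; cv2.line(im,*q,(255,255,0),1,cv2.LINE_AA,3)
    x0,y0=(255,150) if n=="scene" else (262,165)
    C.append(cv2.resize(im[y0:y0+115,x0:x0+160],(800,575) if 0 else (480,345)))
cv2.imwrite("pics/m3.png",np.vstack(C)[:600])
E
```

```text
7.4167 [598.583 122.429 182.91 ] [-0.219  0.022  0.975  0.005]
wf [ 0.31  0.73 -1.11] [ 0.07  0.69  1.32  0.05  1.57 -1.47] 43.84372729763737
```

View pics/m3.png

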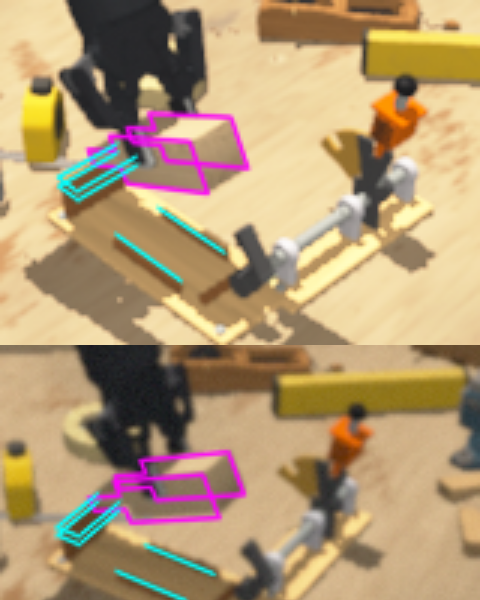

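The overlay matches the held piece and the jig; ledge at about (95,165) in the crop, tail clear of the keeper. Continuing down.

Call:
{"method": "move_arm", "body": {
  "translation": [
    [-0.15,0,0.29],
    [-0.15,0,0.29],
    [-0.15,0,0.29],
    [-0.15,0,0.29],
    [-0.15,0,0.29]
  ],
  "rotation": [
    [0,-0.01,0],
    [0,-0.01,0],
    [0,-0.01,0],
    [0,-0.01,0],
    [0,-0.01,0]
  ],
  "hand": [1,1,1,1,1]
}}

```text
t: 7.83
tool_pos: [598.8, 124.9, 116.1]
eef_rot: [-0.218, 0.02, 0.976, 0.004]
wrist_force: [-0.9, 0.5, -2.3]
finger_gap: 44.0
finger_force: 62.0
```

Call:
{"method": "move_arm", "body": {
  "translation": [
    [0,0,0],
    [0,0,0]
  ],
  "rotation": [
    [0,0,0],
    [0,0,0]
  ],
  "hand": [1,1]
}}

```text
t: 8.0
tool_pos: [598.7, 124.5, 116.5]
eef_rot: [-0.219, 0.021, 0.976, 0.004]
wrist_force: [0.6, -0.7, -1.0]
finger_gap: 43.9
finger_force: 62.0
```

```bash
cat > jf.py <<'E'
from plan import *
p,r,s=cur(); c,rc=load()
S=p+r.as_matrix()@np.array([-43.5,0,91.1]); print("shoulder in jig",RJ.T@(S-JO),"R in jig (x,z)",RJ.T@r.as_matrix()[:,0],RJ.T@r.as_matrix()[:,2],"cmd-meas",c-p,"wf",s["wrist_force"],s["t"])
E
python3 jf.py; python3 - <<'E'
from plan import *
p,r=load()
p,r=plan(p,r,*held(-27,12,.44),4,"C")
p,r=plan(p,r,*held(-30.4,10.5,.22),6,"D")
p,r=plan(p,r,*held(-34.2,9,0.0),6,"E")
E
```

```text
shoulder in jig [-9.68 -1.1  15.58] R in jig (x,z) [0.9  0.   0.43] [ 0.43  0.   -0.9 ] cmd-meas [ 0.74 -0.56  1.29] wf [ 0.59 -0.7  -0.95] 8.0
C 4 rows t [-0.11 -0.   -0.02] r [-0.  0. -0.] end [616.74 123.13 113.24] err [0.92 0.61 0.29] 
D 6 rows t [ 0.07 -0.    0.04] r [-0.   -0.46 -0.  ] end [597.73 123.98 109.93] err [0.51 0.63 1.03] 
E 6 rows t [ 0.07 -0.    0.05] r [-0.   -0.45 -0.  ] end [579.59 124.79 100.19] err [-0.52  0.68  0.09]
```

Call:
{"method": "move_arm", "body": {
  "translation": [
    [-0.11,-0.01,-0.02],
    [-0.11,-0.01,-0.02],
    [-0.11,-0.01,-0.02],
    [-0.11,0,-0.02],
    [0,0,0]
  ],
  "rotation": [
    [0,0,0],
    [0,0,0],
    [0,0,0],
    [0,0,0],
    [0,0,0]
  ],
  "hand": [1,1,1,1,1]
}}

```text
t: 8.42
tool_pos: [617.4, 122.1, 113.4]
eef_rot: [-0.218, 0.021, 0.976, 0.004]
wrist_force: [-0.2, -0.7, -0.7]
finger_gap: 44.1
finger_force: 62.1
```

Call:
{"method": "move_arm", "body": {
  "translation": [
    [0.07,0,0.04],
    [0.07,0,0.04],
    [0.07,0,0.04],
    [0.07,0,0.04],
    [0.07,0,0.04]
  ],
  "rotation": [
    [0,-0.46,0],
    [0,-0.46,0],
    [0,-0.46,0],
    [0,-0.46,0],
    [0,-0.46,0]
  ],
  "hand": [1,1,1,1,1]
}}

```text
t: 8.83
tool_pos: [601.2, 122.9, 111.0]
eef_rot: [-0.126, 0.021, 0.992, 0.002]
wrist_force: [-1.0, -0.2, -2.1]
finger_gap: 43.9
finger_force: 62.0
```

Call:
{"method": "move_arm", "body": {
  "translation": [
    [0.07,0,0.04],
    [0,0,0]
  ],
  "rotation": [
    [0,-0.46,0],
    [0,0,0]
  ],
  "hand": [1,1]
}}

```text
t: 9.0
tool_pos: [596.5, 123.2, 110.4]
eef_rot: [-0.109, 0.021, 0.994, 0.002]
wrist_force: [-0.3, -0.0, -1.5]
finger_gap: 43.9
finger_force: 62.0
```

```bash
python3 - <<'E'
from plan import *
p,r=load()
def ap(p,r,rows):
    for n,t,w in rows:
        for _ in range(n): p=p+r.as_matrix()@np.array(t)*40; r=r*R.from_rotvec(np.array(w)*.08)
    return p,r
save(*ap(p,r,[(3,[-.11,-.01,-.02],[0,0,0]),(1,[-.11,0,-.02],[0,0,0]),(6,[.07,0,.04],[0,-.46,0])]))
E
python3 jf.py
```

```text
shoulder in jig [-29.92   0.2   12.04] R in jig (x,z) [0.98 0.   0.22] [ 0.22  0.   -0.98] cmd-meas [ 1.18 -0.41 -0.45] wf [-0.29 -0.01 -1.5 ] 9.0
```

Call:
{"method": "move_arm", "body": {
  "translation": [
    [0.07,0,0.05],
    [0.07,0,0.05],
    [0.07,0,0.05],
    [0.07,0,0.05],
    [0.07,0,0.05]
  ],
  "rotation": [
    [0,-0.45,0],
    [0,-0.45,0],
    [0,-0.45,0],
    [0,-0.45,0],
    [0,-0.45,0]
  ],
  "hand": [1,1,1,1,1]
}}

```text
t: 9.42
tool_pos: [583.2, 123.7, 102.3]
eef_rot: [-0.018, 0.022, 1.0, 0.0]
wrist_force: [-1.2, -0.3, -1.0]
finger_gap: 43.7
finger_force: 62.0
```

Call:
{"method": "move_arm", "body": {
  "translation": [
    [0.07,0,0.05],
    [0,0,0]
  ],
  "rotation": [
    [0,-0.45,0],
    [0,0,0]
  ],
  "hand": [1,1]
}}

```text
t: 9.58
tool_pos: [578.1, 123.9, 99.9]
eef_rot: [-0.002, 0.021, 1.0, -0.0]
wrist_force: [-1.4, 0.6, -3.1]
finger_gap: 43.8
finger_force: 62.0
```

```bash
python3 jf.py
```

```text
shoulder in jig [-31.9    0.34   8.66] R in jig (x,z) [1. 0. 0.] [ 0.  0. -1.] cmd-meas [19.53 -1.07 10.01] wf [-1.38  0.61 -3.09] 9.5833
```

Call:
{"method": "move_arm", "body": {
  "translation": [
    [-0.05,0,0],
    [0,0,0.02],
    [0,0,0.01],
    [0,0,0]
  ],
  "rotation": [
    [0,0,0],
    [0,0,0],
    [0,0,0],
    [0,0,0]
  ],
  "hand": [1,1,1,1]
}}

```text
t: 9.92
tool_pos: [583.0, 123.7, 99.2]
eef_rot: [-0.0, 0.022, 1.0, -0.0]
wrist_force: [1.3, 0.0, -0.5]
finger_gap: 43.9
finger_force: 62.3
```

Call:
{"method": "move_arm", "body": {
  "translation": [
    [0,0,0],
    [0,0,0]
  ],
  "rotation": [
    [0,0,0],
    [0,0,0]
  ],
  "hand": [1,1]
}}

```text
t: 10.08
tool_pos: [582.6, 123.7, 99.2]
eef_rot: [-0.0, 0.021, 1.0, -0.0]
wrist_force: [1.0, 0.3, 0.0]
finger_gap: 43.9
finger_force: 62.3
```

```bash
python3 jf.py
```

```text
shoulder in jig [-36.61   0.23   8.07] R in jig (x,z) [1. 0. 0.] [ 0.  0. -1.] cmd-meas [15.11 -0.95 10.73] wf [1.05 0.34 0.01] 10.0833
```

```bash
cat >> plan.py <<'E'
def lev(r,phi,y=165):
    th=phi-.175; return JO+RJ@np.array([110-r*np.sin(th),y,36+r*np.cos(th)]),pose(JY,th)
def ap(p,r,rows):
    for n,t,w in rows:
        for _ in range(n): p=p+r.as_matrix()@np.array(t)*40; r=r*R.from_rotvec(np.array(w)*.08)
    return p,r
E
python3 - <<'E'
from plan import *
p,r,s=cur()
p,r=plan(p,r,p+[0,0,120],r,4,"up")
p,r=plan(p,r,*lev(215,0),8,"pre")
p,r=plan(p,r,*lev(145,0),5,"down"); save(p,r)
E
```

```text
up 4 rows t [ 0.   -0.   -0.75] r [0. 0. 0.] end [582.67 123.78 219.2 ] err [ 0.09  0.05 -0.  ] 
pre 8 rows t [ 0.43 -0.51 -0.12] r [-0.   -0.27  0.  ] end [435.89 -33.26 247.24] err [ 1.13  1.3  -0.48] 
down 5 rows t [ 0.   -0.01  0.35] r [-0.   -0.01  0.  ] end [447.88 -35.81 178.29] err [ 0.95 -0.7  -0.49]
```

Call:
{"method": "move_arm", "body": {
  "translation": [
    [0,0,0],
    [0,0,0],
    [0,0,0],
    [0,0,0],
    [0,0,0]
  ],
  "rotation": [
    [0,0,0],
    [0,0,0],
    [0,0,0],
    [0,0,0],
    [0,0,0]
  ],
  "hand": [-1,-1,-1,-1,-1]
}}

```text
t: 10.5
tool_pos: [581.6, 123.8, 99.0]
eef_rot: [-0.001, 0.021, 1.0, -0.0]
wrist_force: [0.5, -0.2, -0.1]
finger_gap: 85.5
finger_force: 0.0
```

Call:
{"method": "move_arm", "body": {
  "translation": [
    [0,0,-0.75],
    [0,0,-0.75],
    [0,0,-0.75],
    [0,0,-0.75]
  ],
  "rotation": [
    [0,0,0],
    [0,0,0],
    [0,0,0],
    [0,0,0]
  ],
  "hand": [-1,-1,-1,-1]
}}

```text
t: 10.83
tool_pos: [581.5, 123.8, 220.1]
eef_rot: [-0.001, 0.021, 1.0, -0.0]
wrist_force: [0.7, 0.5, -0.9]
finger_gap: 85.4
finger_force: 0.0
```

Call:
{"method": "move_arm", "body": {
  "translation": [
    [0.43,-0.51,-0.12],
    [0.43,-0.51,-0.12],
    [0.43,-0.51,-0.12],
    [0.43,-0.51,-0.12]
  ],
  "rotation": [
    [0,-0.27,0],
    [0,-0.27,0],
    [0,-0.27,0],
    [0,-0.27,0]
  ],
  "hand": [-1,-1,-1,-1]
}}

```text
t: 11.17
tool_pos: [508.3, 44.7, 236.6]
eef_rot: [0.043, 0.021, 0.999, -0.001]
wrist_force: [0.1, 0.1, 0.8]
finger_gap: 85.2
finger_force: 0.0
```

Call:
{"method": "move_arm", "body": {
  "translation": [
    [0.43,-0.51,-0.12],
    [0.43,-0.51,-0.12],
    [0.43,-0.51,-0.12],
    [0.43,-0.51,-0.12],
    [0,0,0]
  ],
  "rotation": [
    [0,-0.27,0],
    [0,-0.27,0],
    [0,-0.27,0],
    [0,-0.27,0],
    [0,0,0]
  ],
  "hand": [-1,-1,-1,-1,-1]
}}

```text
t: 11.58
tool_pos: [430.9, -34.7, 246.9]
eef_rot: [0.084, 0.022, 0.996, -0.002]
wrist_force: [-0.4, 0.8, -0.1]
finger_gap: 85.4
finger_force: 0.0
```

```bash
python3 b.py 3; python3 - <<'E'
from plan import *
import pickle
p,r,s=cur(); P=pickle.load(open("P3.pkl","rb"))
a=RJ.T@(p-JO)-[110,165,36]; print("TCP rel pivot r,ang,y",np.hypot(a[0],a[2]),np.arctan2(-a[0],a[2])+.175,a[1],s["wrist_force"],s["joint_pos"])
C=[]
for n,x0,y0 in(("scene",255,150),("side",262,165),("wrist",200,100)):
    im=P[n]["img"].copy()
    def pt(j): return tuple(np.round(proj(P[n],JO+RJ@np.array(j))*8).astype(int).tolist())
    for y in(-22.5,22.5):
        q=[pt((x,y,53)) for x in(-38,72)]; cv2.line(im,*q,(255,0,255),1,cv2.LINE_AA,3)
    d=np.array([np.sin(.175),0,np.cos(.175)])
    for y in (148,182): cv2.line(im,pt(np.array([110,y,36])+69*d),pt(np.array([110,y,36])+104*d),(255,255,0),1,cv2.LINE_AA,3)
    cv2.circle(im,tuple(v//8 for v in pt(np.array([110,165,36])+135*d)),1,(0,255,0),-1)
    if n=="wrist": C.append(cv2.resize(im,(480,300)))
    else: C.append(cv2.resize(im[y0:y0+100,x0:x0+133],(400,300)))
cv2.imwrite("pics/m4.png",np.vstack([np.hstack(C[:2]),np.hstack([C[2],np.zeros((300,320,3),np.uint8)])]))
E
```

```text
11.7333 [435.561 -33.43  247.595] [ 0.086  0.022  0.996 -0.002]
TCP rel pivot r,ang,y 214.75052673569294 0.0033503695599130523 -1.1681193247109434 [-0.19 -1.09  0.32] [-0.26  0.12  2.02  0.05  0.83 -1.82]
```

View pics/m4.png

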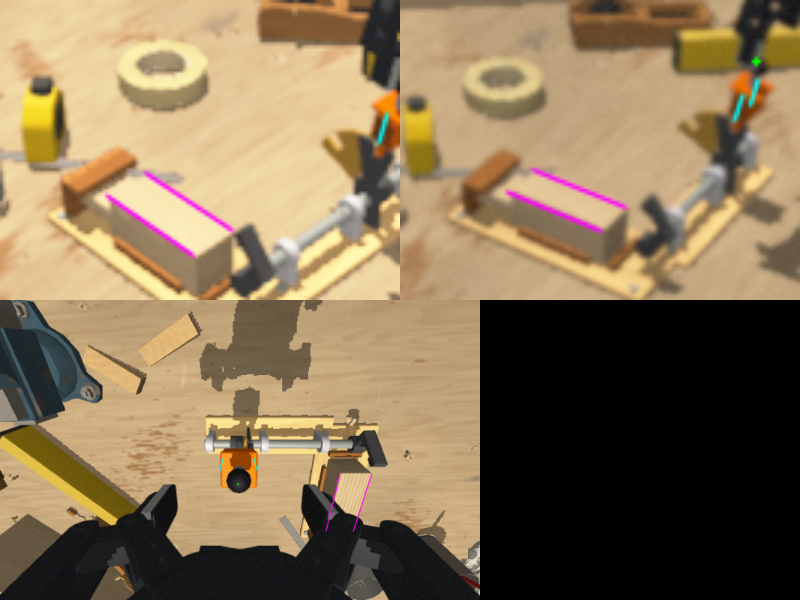

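The piece lies flat in the jig: top face at (170,215) in the scene crop, between the guides and under the ledge. The lever model matches, with the cap at (238,480) midway between the open fingers.

Call:
{"method": "move_arm", "body": {
  "translation": [
    [0,-0.01,0.35],
    [0,-0.01,0.35],
    [0,-0.01,0.35],
    [0,0,0.35],
    [0,0,0.35]
  ],
  "rotation": [
    [0,0,0],
    [0,0,0],
    [0,0,0],
    [0,0,0],
    [0,0,0]
  ],
  "hand": [-1,-1,-1,-1,-1]
}}

```text
t: 12.15
tool_pos: [448.6, -34.3, 177.6]
eef_rot: [0.086, 0.021, 0.996, -0.002]
wrist_force: [0.3, 0.3, -0.1]
finger_gap: 85.4
finger_force: 0.0
```

Call:
{"method": "move_arm", "body": {
  "translation": [
    [0,0,0],
    [0,0,0],
    [0,0,0],
    [0,0,0],
    [0,0,0]
  ],
  "rotation": [
    [0,0,0],
    [0,0,0],
    [0,0,0],
    [0,0,0],
    [0,0,0]
  ],
  "hand": [-1,1,1,1,1]
}}

```text
t: 12.57
tool_pos: [447.6, -35.0, 179.0]
eef_rot: [0.086, 0.021, 0.996, -0.002]
wrist_force: [-0.4, 0.4, -1.3]
finger_gap: 38.9
finger_force: 0.0
```

Call:
{"method": "move_arm", "body": {
  "translation": [
    [0,0,0],
    [0,0,0],
    [0,0,0]
  ],
  "rotation": [
    [0,0,0],
    [0,0,0],
    [0,0,0]
  ],
  "hand": [1,1,1]
}}

```text
t: 12.82
tool_pos: [447.5, -34.9, 179.2]
eef_rot: [0.086, 0.021, 0.996, -0.002]
wrist_force: [-1.5, 2.0, 6.0]
finger_gap: 33.3
finger_force: 59.1
```

```bash
cat > lf.py <<'E'
from plan import *
p,r,s=cur()
a=RJ.T@(p-JO)-[110,165,36]; z=RJ.T@r.as_matrix()[:,2]
print("TCP r",np.hypot(a[0],a[2]),"phi",round(np.arctan2(-a[0],a[2])+.175,3),"tool phi",round(np.arctan2(z[0],-z[2])+.175,3),"y",a[1],"wf jig",RJ.T@s["wrist_force"],"gap",s["finger_gap"],s["finger_force"],s["t"])
E
python3 lf.py
```

```text
TCP r 145.27542522445935 phi 0.004 tool phi 0.002 y -0.19252156892076755 wf jig [ 1.59 -1.89  5.97] gap 33.31382617798829 59.13556784391403 12.8167
```

Call:
{"method": "move_arm", "body": {
  "translation": [
    [0,0,-0.15],
    [0,0,-0.15],
    [0,0,-0.15],
    [0,0,0],
    [0,0,0]
  ],
  "rotation": [
    [0,0,0],
    [0,0,0],
    [0,0,0],
    [0,0,0],
    [0,0,0]
  ],
  "hand": [1,1,1,1,1]
}}

```text
t: 13.23
tool_pos: [444.3, -34.8, 196.4]
eef_rot: [0.086, 0.021, 0.996, -0.002]
wrist_force: [5.3, 2.4, -9.6]
finger_gap: 33.1
finger_force: 60.4
```

```bash
python3 lf.py; python3 - <<'E'
from plan import *
p,r,s=cur()
for ph in(.35,.72): p,r=plan(p,r,*lev(163,ph,164.8),10,f"{ph}")
E
```

```text
TCP r 162.8109465352501 phi 0.003 tool phi 0.003 y -0.17018721367364265 wf jig [-5.17 -2.64 -9.56] gap 33.149924993093585 60.43618083000183 13.2333
0.35 10 rows t [-0.14 -0.    0.  ] r [-0.    0.43  0.  ] end [499.99 -37.22 197.38] err [-0.53  0.07  0.87] 
0.72 10 rows t [-0.15 -0.    0.  ] r [-0.    0.47  0.  ] end [556.15 -39.66 177.43] err [-0.43  0.14  2.05]
```

Call:
{"method": "move_arm", "body": {
  "translation": [
    [-0.14,0,0.0],
    [-0.14,0,0.01],
    [-0.14,0,0.0],
    [-0.14,0,0.0],
    [-0.14,0,0.0]
  ],
  "rotation": [
    [0,0.43,0],
    [0,0.43,0],
    [0,0.43,0],
    [0,0.43,0],
    [0,0.43,0]
  ],
  "hand": [1,1,1,1,1]
}}

```text
t: 13.65
tool_pos: [471.4, -36.0, 198.0]
eef_rot: [-0.002, 0.022, 1.0, -0.0]
wrist_force: [2.2, 0.1, -8.9]
finger_gap: 33.4
finger_force: 61.0
```

```bash
python3 lf.py
```

```text
TCP r 161.95844129356098 phi 0.17 tool phi 0.179 y -0.23393748942666548 wf jig [-2.16 -0.24 -8.88] gap 33.43394226657147 60.950034856796265 13.65
```

Call:
{"method": "move_arm", "body": {
  "translation": [
    [-0.14,0,0.0],
    [-0.14,0,0.0],
    [-0.14,0,0.0],
    [-0.14,0,0.0],
    [-0.14,0,0.0]
  ],
  "rotation": [
    [0,0.43,0],
    [0,0.43,0],
    [0,0.43,0],
    [0,0.43,0],
    [0,0.43,0]
  ],
  "hand": [1,1,1,1,1]
}}

```text
t: 14.07
tool_pos: [499.1, -37.2, 195.7]
eef_rot: [-0.088, 0.021, 0.996, 0.002]
wrist_force: [0.5, 0.4, -9.6]
finger_gap: 33.2
finger_force: 60.9
```

Call:
{"method": "move_arm", "body": {
  "translation": [
    [-0.15,0,0.0],
    [-0.15,0,0.0],
    [-0.15,0,0.0],
    [-0.15,0,0.0],
    [-0.15,0,0.0]
  ],
  "rotation": [
    [0,0.45,0],
    [0,0.45,0],
    [0,0.45,0],
    [0,0.45,0],
    [0,0.45,0]
  ],
  "hand": [1,1,1,1,1]
}}

```text
t: 14.48
tool_pos: [527.6, -38.4, 188.1]
eef_rot: [-0.178, 0.021, 0.984, 0.004]
wrist_force: [-2.8, 0.1, -9.3]
finger_gap: 33.3
finger_force: 60.9
```

```bash
python3 lf.py
```

```text
TCP r 161.89316452563952 phi 0.525 tool phi 0.533 y -0.30025688132710115 wf jig [ 2.83  0.05 -9.34] gap 33.29321518509527 60.93737483024597 14.4833
```

Call:
{"method": "move_arm", "body": {
  "translation": [
    [-0.15,0,0.0],
    [-0.15,0,0.0],
    [-0.15,0,0.0],
    [-0.15,0,0.0],
    [-0.15,0,0.0]
  ],
  "rotation": [
    [0,0.45,0],
    [0,0.45,0],
    [0,0.45,0],
    [0,0.45,0],
    [0,0.45,0]
  ],
  "hand": [1,1,1,1,1]
}}

```text
t: 14.9
tool_pos: [554.3, -39.6, 175.6]
eef_rot: [-0.266, 0.021, 0.964, 0.006]
wrist_force: [-3.4, 0.1, -8.7]
finger_gap: 33.2
finger_force: 60.9
```

Call:
{"method": "move_arm", "body": {
  "translation": [
    [0,0,0.03],
    [0,0,0.03],
    [0,0,0],
    [0,0,0]
  ],
  "rotation": [
    [0,0,0],
    [0,0,0],
    [0,0,0],
    [0,0,0]
  ],
  "hand": [1,1,1,1]
}}

```text
t: 15.23
tool_pos: [553.7, -39.6, 174.7]
eef_rot: [-0.264, 0.021, 0.964, 0.005]
wrist_force: [-4.2, -0.2, -8.6]
finger_gap: 33.4
finger_force: 60.9
```

```bash
python3 lf.py
```

```text
TCP r 160.97878776572048 phi 0.707 tool phi 0.709 y -0.3067714386959892 wf jig [ 4.16  0.41 -8.62] gap 33.37217100909985 60.93967169523239 15.2333
```

Call:
{"method": "move_arm", "body": {
  "translation": [
    [0,0,0],
    [0,0,0],
    [0,0,0],
    [0,0,0],
    [0,0,-0.21]
  ],
  "rotation": [
    [0,0,0],
    [0,0,0],
    [0,0,0],
    [0,0,0],
    [0,0,0]
  ],
  "hand": [-0.3,-0.3,-0.3,-0.3,-0.3]
}}

```text
t: 15.65
tool_pos: [558.5, -39.7, 182.0]
eef_rot: [-0.264, 0.021, 0.964, 0.005]
wrist_force: [-0.1, -0.3, -0.2]
finger_gap: 55.3
finger_force: 0.0
```

Call:
{"method": "move_arm", "body": {
  "translation": [
    [0,0,-0.21],
    [0,0,-0.21],
    [0,0,-0.21],
    [0,0,0],
    [0,0,0]
  ],
  "rotation": [
    [0,0,0],
    [0,0,0],
    [0,0,0],
    [0,0,0],
    [0,0,0]
  ],
  "hand": [-0.3,-0.3,-0.3,-0.3,-0.3]
}}

```text
t: 16.07
tool_pos: [572.6, -40.4, 204.3]
eef_rot: [-0.263, 0.021, 0.965, 0.005]
wrist_force: [-0.3, -0.1, 0.1]
finger_gap: 55.4
finger_force: 0.0
```

```bash
python3 lf.py; python3 b.py 5; python3 - <<'E'
import cv2,numpy as np
a=cv2.imread("pics/scene5.png")[130:260,250:420];b=cv2.imread("pics/side5.png")[140:260,290:450];c=cv2.imread("pics/wrist5.png")
C=[cv2.resize(a,(400,306)),cv2.resize(b,(400,300))[:290],cv2.resize(c,(400,250))]
cv2.imwrite("pics/m5.png",np.hstack([np.vstack(C[:2]),np.vstack([C[2],np.zeros((346,400,3),np.uint8)])]))
E
```

```text
TCP r 196.08262941026965 phi 0.713 tool phi 0.706 y -0.3015537074893757 wf jig [0.32 0.14 0.12] gap 55.43642092126986 0.0 16.0667
16.2167 [571.481 -40.255 203.4  ] [-0.264  0.021  0.964  0.005]
```

View pics/m5.png

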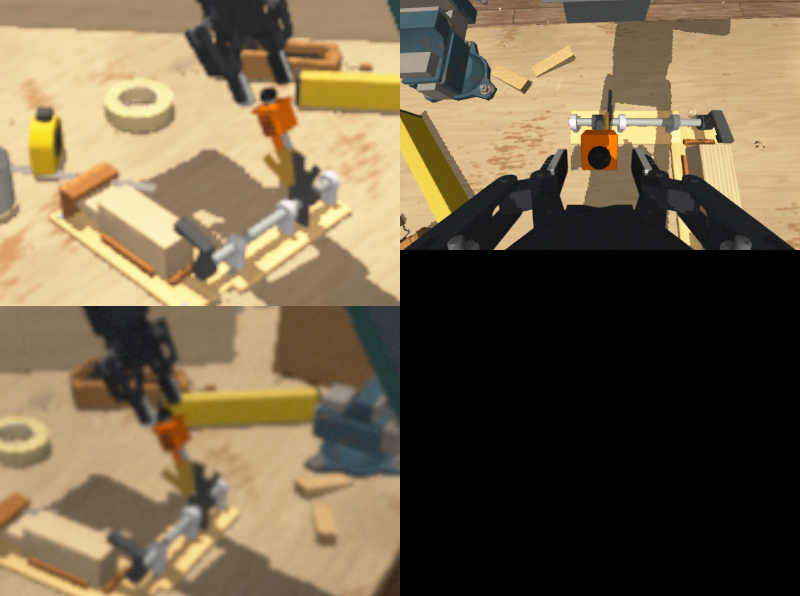

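The collar rides on the rim at (275,115) in the scene crop, the cap (268,95) stands between the fingertips and the keeper is half over. Now I'll grip the cap.

Call:
{"method": "move_arm", "body": {
  "translation": [
    [0,0,0],
    [0,0,0],
    [0,0,0],
    [0,0,0],
    [0,0,0]
  ],
  "rotation": [
    [0,0,0],
    [0,0,0],
    [0,0,0],
    [0,0,0],
    [0,0,0]
  ],
  "hand": [1,1,1,1,1]
}}

```text
t: 16.63
tool_pos: [571.8, -40.4, 203.7]
eef_rot: [-0.263, 0.021, 0.964, 0.005]
wrist_force: [0.4, 0.2, 1.5]
finger_gap: 17.1
finger_force: 58.6
```

```bash
python3 lf.py;  python3 - <<'E'
from plan import *
p,r,s=cur()
plan(p,r,*lev(195,.81,164.7),4,"a"); p,r=lev(195,.81,164.7);plan(p,r,*lev(195,.95,164.7),7,"b")
E
```

```text
TCP r 195.12561675004807 phi 0.711 tool phi 0.708 y -0.23249328389368884 wf jig [-0.38 -0.23  1.48] gap 17.05030321087299 58.5653636616189 16.6333
a 4 rows t [-0.12  0.    0.  ] r [-0.01  0.32  0.  ] end [587.9  -41.14 193.34] err [ 0.18 -0.05  0.35] 
b 7 rows t [-0.1  0.   0. ] r [-0.    0.25  0.  ] end [609.19 -42.05 175.07] err [ 0.71 -0.03 -0.24]
```

Call:
{"method": "move_arm", "body": {
  "translation": [
    [-0.12,0,0],
    [-0.12,0,0],
    [-0.12,0,0],
    [-0.12,0,0]
  ],
  "rotation": [
    [0,0.31,0],
    [0,0.31,0],
    [0,0.31,0],
    [0,0.31,0]
  ],
  "hand": [1,1,1,1]
}}

```text
t: 16.97
tool_pos: [586.6, -41.1, 193.9]
eef_rot: [-0.314, 0.02, 0.949, 0.006]
wrist_force: [-5.0, -1.2, 4.4]
finger_gap: 16.5
finger_force: 61.1
```

Call:
{"method": "move_arm", "body": {
  "translation": [
    [-0.1,0,0],
    [-0.1,0,0]
  ],
  "rotation": [
    [0,0.25,0],
    [0,0.25,0]
  ],
  "hand": [1,1]
}}

```text
t: 17.13
tool_pos: [593.8, -41.4, 188.5]
eef_rot: [-0.331, 0.02, 0.943, 0.007]
wrist_force: [-4.4, -1.7, 2.7]
finger_gap: 16.8
finger_force: 61.0
```

```bash
python3 lf.py
```

```text
TCP r 195.11750416775587 phi 0.849 tool phi 0.851 y -0.23929156606871516 wf jig [4.33 1.86 2.72] gap 16.797336988513415 60.98869631270645 17.1333
```

Call:
{"method": "move_arm", "body": {
  "translation": [
    [-0.1,0,0],
    [-0.1,0,0],
    [0,0,0]
  ],
  "rotation": [
    [0,0.25,0],
    [0,0.25,0],
    [0,0,0]
  ],
  "hand": [1,1,1]
}}

```text
t: 17.38
tool_pos: [601.8, -41.8, 181.7]
eef_rot: [-0.348, 0.02, 0.937, 0.007]
wrist_force: [0.1, -2.4, -6.4]
finger_gap: 16.7
finger_force: 61.2
```

```bash
python3 lf.py
```

```text
TCP r 195.14436928288717 phi 0.903 tool phi 0.887 y -0.227106584505691 wf jig [-0.2   2.44 -6.35] gap 16.675096663540877 61.15705904056085 17.3833
```

```bash
cat > col.py <<'E'
from plan import *
import sys
p,r,s=cur(); a=RJ.T@(p-JO)-[110,165,36]; ph=float(sys.argv[1]) if len(sys.argv)>1 else np.arctan2(-a[0],a[2])+.175
for n in("scene","side"):
    P=eyes.read_camera(n); h=cv2.cvtColor(P["img"],cv2.COLOR_BGR2HSV)
    m=((h[...,0]>=4)&(h[...,0]<=13)&(h[...,1]>200)&(h[...,2]>110)).astype(np.uint8)
    k,l,st,c=cv2.connectedComponentsWithStats(m); i=1+np.argmax(st[1:,4])
    f=lambda rr:proj(P,JO+RJ@np.array([110-rr*np.sin(ph-.175),165,36+rr*np.cos(ph-.175)]))
    print(n,"orange",c[i],st[i,4],"down",f(86.5),"riding",f(100.5))
E
python3 col.py; python3 lf.py
```

```text
scene orange [364.8 185.6] 174 down [364.34 184.57] riding [361.88 179.95]
side orange [356.85 195.96] 81 down [355.48 196.15] riding [353.07 192.41]
TCP r 195.201842938701 phi 0.905 tool phi 0.883 y -0.22455915301321738 wf jig [ -2.47   1.89 -13.74] gap 16.654855446323268 60.785214843344875 17.4833
```

```bash
python3 - <<'E'
from plan import *
import pickle
for k,ph in((3,0),(5,.71)):
  Q=pickle.load(open(f"P{k}.pkl","rb"))
  for n in("scene","side"):
    P=Q[n]; h=cv2.cvtColor(P["img"],cv2.COLOR_BGR2HSV)
    m=((h[...,0]>=4)&(h[...,0]<=13)&(h[...,1]>200)&(h[...,2]>110)).astype(np.uint8)
    kk,l,st,c=cv2.connectedComponentsWithStats(m); i=1+np.argmax(st[1:,4])
    f=lambda rr:proj(P,JO+RJ@np.array([110-rr*np.sin(ph-.175),165,36+rr*np.cos(ph-.175)]))
    print(k,n,"orange",c[i],st[i,4],"down",f(86.5),"riding",f(100.5))
E
```

```text
3 scene orange [387.29 192.  ] 97 down [386.15 189.65] riding [387.31 185.64]
3 side orange [378.28 196.25] 64 down [376.74 197.87] riding [377.84 194.3 ]
5 scene orange [367.64 180.48] 165 down [368.33 183.62] riding [366.5  178.77]
5 side orange [359.45 190.63] 73 down [359.44 194.83] riding [357.66 190.85]
```

Call:
{"method": "move_arm", "body": {
  "translation": [
    [-0.06,0,0],
    [0,0,0],
    [0,0,0]
  ],
  "rotation": [
    [0,0.15,0],
    [0,0,0],
    [0,0,0]
  ],
  "hand": [1,1,1]
}}

```text
t: 17.73
tool_pos: [603.9, -41.9, 180.0]
eef_rot: [-0.352, 0.02, 0.936, 0.007]
wrist_force: [4.1, -2.4, -20.4]
finger_gap: 16.8
finger_force: 60.5
```

```bash
python3 lf.py; python3 col.py
```

```text
TCP r 195.26152963419776 phi 0.916 tool phi 0.895 y -0.246982039653318 wf jig [ -4.25   2.19 -20.41] gap 16.788899829176916 60.50811648747185 17.7333
scene orange [364.33 185.72] 175 down [364.08 184.67] riding [361.59 180.07]
side orange [356.51 196.11] 85 down [355.22 196.27] riding [352.77 192.56]
```

The collar's orange blob now matches its "down" position, so it has dropped into the notch. I'll let go and check.

Call:
{"method": "move_arm", "body": {
  "translation": [
    [0,0,0],
    [0,0,0],
    [0,0,0],
    [0,0,0],
    [0,0,0]
  ],
  "rotation": [
    [0,0,0],
    [0,0,0],
    [0,0,0],
    [0,0,0],
    [0,0,0]
  ],
  "hand": [-0.3,-0.3,-0.3,-0.3,-0.3]
}}

```text
t: 18.25
tool_pos: [602.2, -41.4, 183.2]
eef_rot: [-0.354, 0.02, 0.935, 0.007]
wrist_force: [0.3, -0.5, -0.3]
finger_gap: 55.4
finger_force: 0.0
```

```bash
python3 lf.py; python3 col.py
```

```text
TCP r 196.42607225571976 phi 0.899 tool phi 0.9 y -0.6329099211667142 wf jig [-0.36  0.45 -0.3 ] gap 55.367818659891405 0.0 18.25
scene orange [364.05 186.21] 170 down [364.41 184.54] riding [361.97 179.91]
side orange [355.79 196.82] 82 down [355.55 196.11] riding [353.15 192.37]
```

Call:
{"method": "move_arm", "body": {
  "translation": [
    [0,0,-0.4],
    [0,0,-0.4],
    [0,0,-0.4],
    [0,0,-0.4],
    [0,0,0]
  ],
  "rotation": [
    [0,0,0],
    [0,0,0],
    [0,0,0],
    [0,0,0],
    [0,0,0]
  ],
  "hand": [-0.3,-0.3,-0.3,-0.3,-0.3]
}}

```text
t: 18.77
tool_pos: [646.8, -43.6, 232.2]
eef_rot: [-0.352, 0.02, 0.936, 0.007]
wrist_force: [-0.5, -0.6, 0.8]
finger_gap: 55.5
finger_force: 0.0
```

```bash
python3 lf.py; python3 col.py .9; python3 b.py 6; python3 - <<'E'
import cv2,numpy as np
a=cv2.imread("pics/scene6.png")[155:245,265:415];b=cv2.imread("pics/side6.png")[170:250,330:400];c=cv2.imread("pics/wrist6.png")[80:320,150:550]
f=lambda i,s:cv2.resize(i,s,interpolation=cv2.INTER_CUBIC)
cv2.imwrite("pics/m6.png",np.vstack([np.hstack([f(a,(500,300)),f(b,(300,300))]),np.hstack([f(c,(500,300)),np.zeros((300,300,3),np.uint8)])]))
E
```

```text
TCP r 262.79820953513325 phi 0.903 tool phi 0.895 y -0.42016307947588416 wf jig [0.47 0.66 0.77] gap 55.4754692363944 0.0 18.7667
scene orange [363.32 186.54] 149 down [364.39 184.55] riding [361.94 179.92]
side orange [356.   196.41] 78 down [355.53 196.12] riding [353.13 192.38]
19.0167 [643.786 -43.312 229.051] [-0.355  0.02   0.935  0.007]
```

View pics/m6.png

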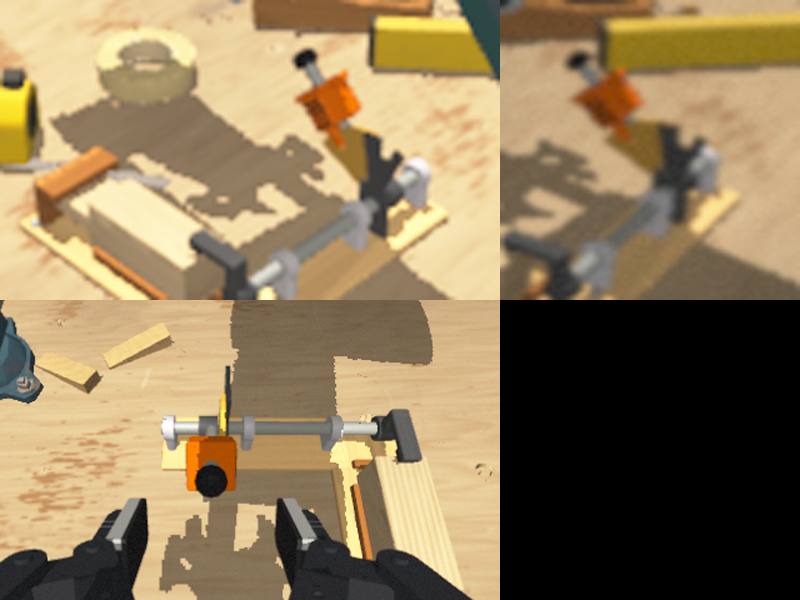

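The lever is over, with rod showing above the collar (cap at (305,58), collar at (328,100) in the scene crop), and the keeper toe is above the tail. I'll check numerically that the collar is fully home.

```bash
python3 - <<'E'
from plan import *
import pickle
Q={k:pickle.load(open(f"P{k}.pkl","rb")) for k in(1,3,5,6)}
def inplane(P,uv):
    o,d=ray(P,uv); o=RJ.T@(o-JO)-[110,165,36]; d=RJ.T@d; x=o+d*(-o[1]/d[1]); return np.hypot(x[0],x[2]),np.arctan2(-x[0],x[2])+.175
for n,uv in(("scene",(356.5,172.4)),("side",(348.2,186))): print("cap",n,inplane(Q[6][n],uv))
for k in(1,3,5,6):
  for n in("scene","side"):
    P=Q[k][n]; h=cv2.cvtColor(P["img"],cv2.COLOR_BGR2HSV)
    m=((h[...,0]>=3)&(h[...,0]<=16)&(h[...,1]>190)&(h[...,2]>60)).astype(np.uint8)
    kk,l,st,c=cv2.connectedComponentsWithStats(m); c=c[1:][(st[1:,4]>25)&(abs(c[1:,0]-370)<25)&(abs(c[1:,1]-190)<20)]
    # dark cap just above
    print(k,n,[ (x,inplane(P,x)) for x in c])
P=Q[6]["wrist"]
for ph in(.88,.92,.96,1.0): print(ph,proj(P,JO+RJ@np.array([110-130*np.sin(ph-.175),165,36+130*np.cos(ph-.175)])))
E
```

```text
cap scene (np.float64(124.93287266411431), np.float64(0.9439572056037207))
cap side (np.float64(125.5106839008452), np.float64(0.922869075454164))
1 scene [(array([386.31, 190.  ]), (np.float64(85.82673096121523), np.float64(-0.00835526604451653)))]
1 side [(array([376.92, 197.46]), (np.float64(88.22139967669838), np.float64(-0.001710049314057771)))]
3 scene [(array([386.54, 191.07]), (np.float64(83.22391447434488), np.float64(-0.026802118925354196)))]
3 side [(array([377.02, 197.37]), (np.float64(88.70793154904672), np.float64(-0.00417332244374094)))]
5 scene [(array([367.2 , 180.48]), (np.float64(95.55267774626404), np.float64(0.7077017304183233)))]
5 side [(array([359.12, 191.06]), (np.float64(98.93080682473038), np.float64(0.6602264787388195)))]
6 scene [(array([364.15, 186.65]), (np.float64(81.5912918338908), np.float64(0.9620138061135806)))]
6 side [(array([355.92, 197.03]), (np.float64(83.34887662613977), np.float64(0.9079793817402468)))]
0.88 [318.24 214.34]
0.92 [318.23 220.9 ]
0.96 [318.23 227.27]
1.0 [318.23 233.43]
```

The collar reads 14–16 mm lower than when it rode the rim, so it is fully home. The lever sits at about 0.94 rad and the gripper is clear of everything.

```bash
python3 -c "
from plant import order
print(order.hand_in())"
```

```text
the job is handed in; nothing more can be done
None
```

I seated the tenon flat under the ledge, pushed the lever over to about 0.94 rad with the collar measured fully down in the far notch and the keeper over the tail, released everything, left the other things alone, and handed in at about 19 s; no verdict came back.

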